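# Open the safety cap of the descaler bottle

### The job

Pull the lower tray of the sink-side organiser all the way out to its stop, so that the square grey bottle comes clear of the shelf above it. Then press the bottle's safety cap down, twist it counter-clockwise while it is pressed until it comes free, and lift it off, leaving the bottle upright in its pocket, the tray pulled out and the things around undisturbed. Finish while holding the cap still and level, straight above the bottle's mouth and about 8 cm clear of it; do not put it down.

Things in the scene. Friction and masses are not known exactly. Their poses are not given: they have to be found in the camera images.
- organiser: Fixed two-tier organiser, white and steel, 206 mm wide. Origin: on the worktop, under the row of pockets when the tray is closed; +x to its rear, +y to its left seen from the robot, z up. Upper shelf: x -42 to +60 mm, underside 196 mm above the worktop (things on it reach 295 mm). Posts at y +-100 mm, x -34 and +52 mm.
- tray (a joint): How far the lower tray is pulled out along the organiser's -x, in m: 0 closed (as it starts), 0.15 at the stop. About 3 N friction; it stays where it is left. Tray 174 mm wide, walls 50 mm high, floor 18 mm above the worktop; at the rear two 80 mm square pockets, centres 43.5 mm left and right of the middle, with 45 mm partitions; one bin in front.
- tray_handle (a point): Middle of the tray's handle, a level round steel bar 10 mm thick, 78 mm long along the organiser's y, 50 mm above the worktop, 30 mm of free space between it and the tray's front wall. It moves with the tray.
- bottle: Descaler bottle: plain grey, square, 76 x 76 mm, 94 mm high to the shoulder; neck 30 mm wide (39 over its three bayonet ledges), mouth 135 mm above the origin. 0.4 to 0.75 kg, loose in one of the two pockets (2 mm play each side), so it cannot turn. Origin: centre of its underside; z up, x to the organiser's rear.
- cap: White ribbed safety cap, 48 mm wide, 34 mm high, 40 g. Origin: centre of its lower rim, z up. Locked (as it starts) it sits 116 mm above the bottle's origin, x axes alike. Press down 5 to 8 mm (spring 5 N at first, 9 N at 6 mm; bottoms at 9 mm), turn counter-clockwise from above while pressed by about 60 degrees (free from 45, stop at about 78), lift straight up.
- dose_cup: Steel tumbler 76 mm wide, 100 mm high, loose in the other tray pocket. Origin: centre of its underside.
- mug: White mug 86 mm wide, 92 mm high, loose on the worktop, to the right of the organiser. Origin: centre of its underside.
- lemon: Lemon, 66 x 53 x 52 mm, loose on the worktop, to the right of and in front of the organiser. Origin: centre of its underside.
- bowl: Small steel bowl 94 mm wide, 35 mm high, loose on the worktop, to the left of and in front of the organiser. Origin: centre of its underside.
There are look-alikes about, which are no part of the job. Leave any turquoise look-alike of the bottle alone. Of the things shaped like the cap, the white one is meant.

How it is judged (in metres and radians):
On the way, in this order (a step that is already met when the one before it is completed fails the run):
1. the tray is pulled out to its stop (value of joint tray above 0.145 m), for 0.2 s.
2. the cap is pressed down on the bottle against its spring (z of cap in the frame of bottle below 0.1125 m and value of joint tray above 0.13 m), for 0.1 s.
3. the cap is turned free, still on the neck (angle between the x axis of cap and the x axis of bottle, either way round above 0.7 rad and z of cap in the frame of bottle below 0.125 m), for 0.05 s.
At the end, for the whole second after the job is handed in: The gripper holds the cap still, level within 11 degrees, within 30 mm of the bottle's axis and 40 to 140 mm above its mouth, touching only the fingers; bottle on its pocket floor and tumbler, both upright; tray out at least 130 mm (z of cap in the frame of bottle between 0.175 and 0.275 m and horizontal distance between cap and bottle below 0.03 m and angle between cap's own z axis and vertical below 0.2 rad and linear speed of cap below 0.02 m/s and contact force between the fingers and cap above 1 N and contact force between cap and bottle below 0.1 N and z of bottle in the frame of organiser below 0.023 m and angle between bottle's own z axis and vertical below 0.08 rad and angle between dose_cup's own z axis and vertical below 0.15 rad and value of joint tray above 0.13 m); the arm keeps its last pose, push and grip.
It fails at once if the bottle is lifted out of its pocket or tipped (z of bottle in the frame of organiser above 0.04 m or angle between bottle's own z axis and vertical above 0.3 rad).
It fails at once if the tumbler is knocked over (angle between dose_cup's own z axis and vertical above 0.3 rad).
It fails at once if the mug, the lemon or the bowl is pushed away (distance of any of mug, lemon, bowl from where it was at the start of the episode above 0.04 m).
It also fails if it takes over 51 s, if anything falls off the work surface, if the arm or the gripper's body presses on something with over 40 N, if the wrist force passes 120 N, or if a joint passes its speed limit or range.

### The arm

A 6-joint arm with a two-finger parallel gripper is mounted at the origin on a cart in front of the work surface, level with it; the furniture and walls round the work are solid. World frame = base frame: x ahead of the robot, y to its left, z up, the work surface at z = 0. Lengths are in mm, angles in rad, forces in N, time in s.
With the tool pointing down it reaches from about 225 to 725 mm from the base axis. Payload 3.1 kg.
Tool frame: the origin (TCP) lies where the fingers leave the gripper's body, on its centre line; the fingertips stand 73 mm ahead of it and the grasp point (between the pads) lies 54 mm ahead of it; z points along the fingers, y is the line along which they close (so a half turn about z gives the same grasp; the last joint's range is limited). The gripper opens to 85 mm and grips with 20 to 120 N. Pads are 22 mm wide; open, the fingers measure 114 mm over their backs; the gripper's body (76 mm by 85 mm) begins 54 mm behind the grasp point. The pads swing forward as they close: fully open they stand 13 mm farther back than shut.
Start: joints at [-1.347, 0.048, 0.099, 1.622, 0, 1.443], TCP at [180.894, -492.844, 303.912] pointing down, gripper open.
Joint ranges: [-2.91, 2.91], [-0.99, 1.94], [-1.21, 1.42], [-2.12, 2.29], [-1.49, 1.47], [-3.14, 3.14]. Speed limits (rad/s): [2.79, 2.79, 3.14, 3.14, 3.14, 3.14].

### API

Orientations are given as a unit quaternion [w, x, y, z].
In Python, from rig import manip, cams gives the robot as it stands.
- The arm moves only by the shell command python3 -m creep 'ROWS' [FORCE]. ROWS is JSON, a list of rows, each an object with "delta_pos": the shift along the tool's x, y, z in cm, a list of three; "dr": the turn, a rotation vector about the tool's x, y, z in degrees, a list of three; "jaw": the finger opening in cm, from 0 to 8.54. A call has 1 to 12 rows; each row shifts and turns the commanded pose from where the row before left it, along the tool's axes as they then stand; what a row does not reach is not made up. A row lasts 1/10 s, in which the tool goes at most 50 mm and 8.59 degrees, less where a joint would pass 70% of its speed; a pose out of reach is approached as far as the arm can. A call is refused whole if a number of a shift passes 5 or a number of a turn 8.59, either way. A call with a gripper value outside its range is refused whole. The fingers move at their own pace and stop on an object; FORCE is the grip in N (left out, the last holds). Time passes only in rows, so rows that do not move let the fingers close. It gives the time, the measured TCP pose, the force, the opening and the grip force at its end, in the units of the state.
- manip.get_obs(): the state, without advancing time (a new reading comes with each control period).
- cams.camera(name): name is "side" or "top" or "wrist"; returns a dict with "color" (420x560x3 uint8, red, green, blue), "mtx" (3x3 intrinsics, pixels), "R" (3x3) and "t" (3): a world point X has camera coordinates R X + t. Camera axes: x right, y down, z forward; pixel columns grow to the right and rows downward; lengths in mm; the calibration is good to about 2 mm. The wrist camera is an equidistant fisheye: a pixel r from the principal point sees the ray r / f radians off the axis. A picture is of the moment at which its call begins. There is no depth.
- manip.finish_job(): hands the job in; it is judged then, once.
The state is a dict: "t": time; "joints": joint angles; "dq": joint speeds; "effort": joint torques, N m; "tcp_pos": TCP position; "tool_rot": TCP orientation; "wrist_force": force on the tool from outside, world axes, zero at the start; "ft_torque": the same for the moment, N m; "width": opening from 0.0 (shut) to 1.0 (fully open); "grasp_force": force on a finger pad.
Only numpy, scipy, OpenCV 4.12 (cv2) and the standard library are available. Lean on these libraries where they do the work, as an engineer would, in place of code of your own. Each camera call takes 0.05 s, during which the arm holds its last target. There are 200 camera calls.

## Working session

There is one attempt and no reset: what is moved stays moved. The work goes in short steps, Python scripts to look and compute and a shell command to move; the robot and the scene stay as the last step left them, time stands still between calls to the robot, and variables do not carry over. Pictures are saved under pics/ and viewed, at most 10 in all, crops included, and the job is handed in when it is done.

```bash
mkdir -p pics; ls; python3 - <<'E'
from rig import manip,cams
import cv2,numpy as np
o=manip.get_obs();print(o)
for n in("side","top"):
    c=cams.camera(n);cv2.imwrite(f"pics/{n}0.png",c["color"][:,:,::-1]);print(n,c["mtx"],c["R"],c["t"])
E
```

```text
pics
{'t': 0.0, 'joints': array([-1.34681734e+00,  4.87409297e-02,  9.75550686e-02,  1.62202723e+00,
       -5.00832267e-06,  1.44302576e+00]), 'dq': array([ 0.00184654, -0.00032963, -0.00115032,  0.00098254, -0.00047107,
        0.00140464]), 'effort': array([ 7.66062840e-04, -3.38776875e+01,  3.20017040e+01,  2.02516839e-02,
       -1.48409549e-04,  1.20058044e-07]), 'tcp_pos': array([ 180.78160695, -492.3986887 ,  302.70065266]), 'tool_rot': array([-1.20686208e-03,  9.84573137e-01,  1.74969361e-01, -6.06070307e-05]), 'wrist_force': array([-0.15876165, -0.82692801, -0.4380302 ]), 'ft_torque': array([-0.00576757,  0.02325811,  0.0288297 ]), 'grasp_force': 0.0, 'width': 1.0028270698530153}
side [[501.96416451   0.         286.07760678]
 [  0.         501.96416451 210.06715969]
 [  0.           0.           1.        ]] [[ 0.99572845 -0.08878234 -0.0253486 ]
 [-0.05701235 -0.37526925 -0.92516084]
 [ 0.07262539  0.92265415 -0.37872796]] [-623.63539037   60.13835481 1127.41966713]
top [[526.83050363   0.         286.55801488]
 [  0.         526.83050363 211.93225594]
 [  0.           0.           1.        ]] [[-0.33360286 -0.94266443 -0.00963864]
 [-0.87159978  0.31231703 -0.37785167]
 [ 0.35919764 -0.11765136 -0.92581597]] [  54.48200647  637.5719537  1100.90185052]
```

View pics/side0.png

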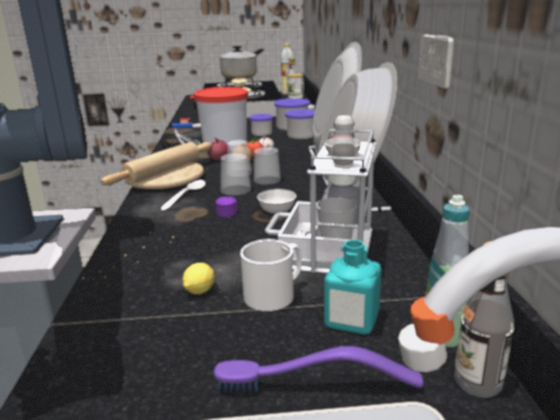

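View pics/top0.png

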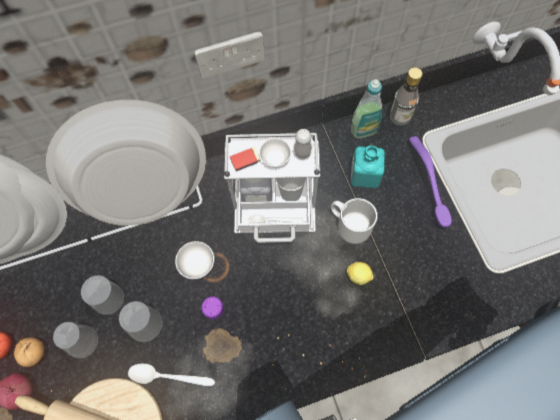

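The side view shows the organiser at about (330,200), with the mug and lemon nearer the camera. In the top view the handle is at about (275,238) and the shelf corners at about (226,136) and (319,136). I'll enlarge both.

```bash
python3 - <<'E'
import cv2,numpy as np
a=cv2.imread("pics/top0.png")[125:255,215:335];b=cv2.imread("pics/side0.png")[110:280,260:400]
f=lambda i,s:cv2.resize(i,None,fx=s,fy=s,interpolation=cv2.INTER_CUBIC)
a=f(a,3.3);b=f(b,2.8);h=max(a.shape[0],b.shape[0])
p=lambda i:cv2.copyMakeBorder(i,0,h-i.shape[0],0,0,0)
o=np.hstack([p(a),p(b)]);print(a.shape,o.shape);cv2.imwrite("pics/crop0.png",o)
E
```

```text
(429, 396, 3) (476, 788, 3)
```

View pics/crop0.png

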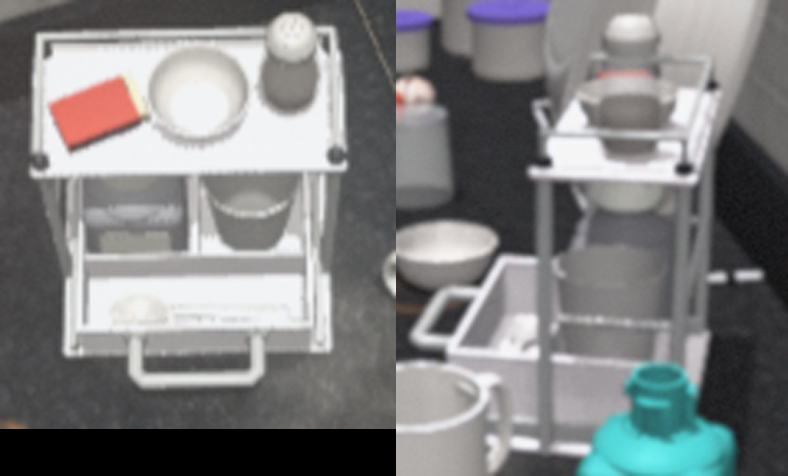

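The bottle is in the left pocket (grey shoulder and label, crop about (130,215)). The tumbler is on the right at about (250,210). The handle bar runs from crop (135,380) to (258,378), and the shelf front corners are at (31,173) and (346,170).

```bash
cat > h.py <<'E'
import numpy as np
from rig import manip,cams
from scipy.spatial.transform import Rotation as Ro
def onplane(c,px,z):
    d=c["R"].T@np.linalg.solve(c["mtx"],[px[0],px[1],1]);o=-c["R"].T@c["t"]
    return o+d*(z-o[2])/d[2]
def proj(c,X):
    x=c["mtx"]@(c["R"]@np.array(X,float)+c["t"]);return x[:2]/x[2]
def tool(): 
    o=manip.get_obs();q=o["tool_rot"];return o["tcp_pos"],Ro.from_quat([q[1],q[2],q[3],q[0]])
E
python3 - <<'E'
from h import *
c=cams.camera("top")
P=lambda u,v:(u/3.3+215-.35,v/3.3+125-.35)
for n,u,v,z in[("hl",137,380,50),("hr",258,379,50),("sl",31,173,198),("sr",346,170,198),("trayL",66,352,18),("trayR",328,350,18),("wall l",78,330,50),("wall r",315,330,50)]:print(n,onplane(c,P(u,v),z).round(1))
s=cams.camera("side")
for n,px,z in[("mug",(268,300),0),("lemon",(199,285),10)]:print(n,onplane(s,px,z).round())
for n,px,z in[("bowl",(195,261),30),("mug",(357,217),90),("lemon",(360,273),26)]:print(n,onplane(c,px,z).round())
p,R=tool();print(R.as_matrix().round(3))
E
```

```text
hl [604.1 -78.1  50. ]
hr [ 574.8 -162.3   50. ]
sl [717.6 -49.5 198. ]
sr [ 647.4 -251.6  198. ]
trayL [655.  -35.8  18. ]
trayR [ 589.3 -224.1   18. ]
wall l [656.4 -49.   50. ]
wall r [ 596.8 -215.3   50. ]
mug [ 565. -336.    0.]
lemon [ 446. -287.   10.]
bowl [609.  78.  30.]
mug [ 564. -321.   90.]
lemon [ 448. -289.   26.]
[[ 0.939  0.345 -0.   ]
 [ 0.345 -0.939  0.002]
 [ 0.    -0.002 -1.   ]]
```

```bash
python3 -m creep '[{"delta_pos":[4.26,-1.75,0],"dr":[0,0,0],"jaw":2.8},{"delta_pos":[4.26,-1.75,0],"dr":[0,0,0],"jaw":2.8},{"delta_pos":[4.26,-1.75,0],"dr":[0,0,0],"jaw":2.8},{"delta_pos":[4.26,-1.75,0],"dr":[0,0,0],"jaw":2.8},{"delta_pos":[4.26,-1.75,0],"dr":[0,0,0],"jaw":2.8},{"delta_pos":[4.26,-1.75,0],"dr":[0,0,0],"jaw":2.8},{"delta_pos":[4.26,-1.75,0],"dr":[0,0,0],"jaw":2.8},{"delta_pos":[4.26,-1.75,0],"dr":[0,0,0],"jaw":2.8},{"delta_pos":[4.26,-1.75,0],"dr":[0,0,0],"jaw":2.8},{"delta_pos":[4.26,-1.75,0],"dr":[0,0,0],"jaw":2.8},{"delta_pos":[4.26,-1.75,0],"dr":[0,0,0],"jaw":2.8},{"delta_pos":[4.26,-1.75,0],"dr":[0,0,0],"jaw":2.8}]' 40
python3 -m creep '[{"delta_pos":[0,0,1.5],"dr":[0,0,-8.43],"jaw":2.8},{"delta_pos":[0,0,1.5],"dr":[0,0,-8.43],"jaw":2.8},{"delta_pos":[0,0,1.5],"dr":[0,0,-8.43],"jaw":2.8},{"delta_pos":[0,0,1.5],"dr":[0,0,-8.43],"jaw":2.8},{"delta_pos":[0,0,1.5],"dr":[0,0,-8.43],"jaw":2.8},{"delta_pos":[0,0,1.5],"dr":[0,0,-8.43],"jaw":2.8},{"delta_pos":[0,0,0],"dr":[0,0,0],"jaw":2.8},{"delta_pos":[0,0,0],"dr":[0,0,0],"jaw":2.8}]'
python3 - <<'E'
from h import *
import cv2
p,R=tool();M=R.as_matrix();print(M.round(3),manip.get_obs()["joints"].round(2))
print("to handle",(M.T@(np.array([589.5,-120.2,104])-p)).round(1))
a=cams.camera("wrist");print(a["mtx"],a["R"],a["t"])
cv2.imwrite("pics/w1.png",a["color"][:,:,::-1])
E
```

```text
t: 1.4
tcp_pos: [589.5, -118.0, 303.6]
tool_rot: [0.0, 0.985, 0.175, -0.0]
wrist_force: [0.7, -0.9, 0.8]
width: 0.327
grasp_force: 0.0
t: 2.2
tcp_pos: [588.1, -119.4, 213.5]
tool_rot: [-0.001, 0.816, 0.578, -0.0]
wrist_force: [0.1, -0.2, 0.1]
width: 0.332
grasp_force: 0.0
[[ 0.333  0.943 -0.001]
 [ 0.943 -0.333  0.   ]
 [-0.    -0.001 -1.   ]] [-0.31  0.24  0.14  1.47  0.    1.6 ]
to handle [ -0.3   1.7 109.5]
[[325.1922621    0.         281.85166027]
 [  0.         325.1922621  206.77088953]
 [  0.           0.           1.        ]] [[ 0.94282045 -0.33329551 -0.00192344]
 [-0.32044951 -0.90803878  0.26977338]
 [-0.09166081 -0.25373149 -0.96292192]] [-594.20081909   68.84584191  315.87811405]
```

View pics/w1.png

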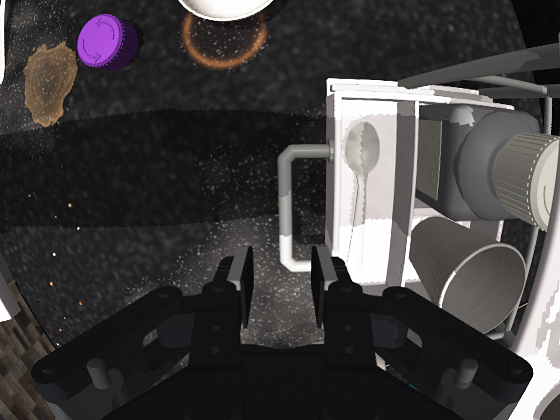

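The wrist view shows the handle bar running down column ~285 from row 152 to 266, the tray front wall at column ~335, and the cap at the right edge, about (530,180).

```bash
cat >> h.py <<'E'
def fish(c,px,z):
    u=np.array([px[0]-c["mtx"][0,2],px[1]-c["mtx"][1,2]])/c["mtx"][0,0];r=np.hypot(*u)
    d=np.r_[u/r*np.sin(r),np.cos(r)];d=c["R"].T@d;o=-c["R"].T@c["t"]
    return o+d*(z-o[2])/d[2]
E
python3 - <<'E'
from h import *
a=cams.camera("wrist");p,R=tool();M=R.as_matrix()
for px,z in[((285,153),50),((288,266),50),((332,83),50),((337,270),50),((533,181),150)]:
    X=fish(a,px,z);print(X.round(1),(M.T@(X-p)).round(1))
E
```

```text
[605.2 -80.2  50. ] [ 42.6   2.1 165. ]
[ 577.8 -165.8   50. ] [-47.2   4.6 165. ]
[654.1 -42.8  50. ] [ 94.1  35.8 165. ]
[ 614.1 -183.    50. ] [-51.4  44.6 165.1]
[ 729.6 -122.3  150. ] [ 44.3 133.5  65.2]
```

```bash
python3 -m creep '[{"delta_pos":[-0.2,0.3,2],"dr":[0,0,-0.7],"jaw":2.6},{"delta_pos":[0,0,3],"dr":[0,0,0],"jaw":2.6},{"delta_pos":[0,0,3],"dr":[0,0,0],"jaw":2.6},{"delta_pos":[0,0,2],"dr":[0,0,0],"jaw":2.6},{"delta_pos":[0,0,0.9],"dr":[0,0,0],"jaw":2.6},{"delta_pos":[0,0,0],"dr":[0,0,0],"jaw":2.6},{"delta_pos":[0,0,0],"dr":[0,0,0],"jaw":0.5},{"delta_pos":[0,0,0],"dr":[0,0,0],"jaw":0.5},{"delta_pos":[0,0,0],"dr":[0,0,0],"jaw":0.5},{"delta_pos":[0,0,0],"dr":[0,0,0],"jaw":0.5},{"delta_pos":[0,0,0],"dr":[0,0,0],"jaw":0.5}]' 40
```

```text
t: 3.4
tcp_pos: [589.5, -122.0, 106.4]
tool_rot: [-0.001, 0.812, 0.584, -0.001]
wrist_force: [-4.6, 0.9, 0.6]
width: 0.093
grasp_force: 39.0
```

```bash
python3 -m creep '[{"delta_pos":[0,-0.7,0],"dr":[0,0,0],"jaw":0.5},{"delta_pos":[0,-1.5,0],"dr":[0,0,0],"jaw":0.5},{"delta_pos":[0,-1.5,0],"dr":[0,0,0],"jaw":0.5},{"delta_pos":[0,-1.5,0],"dr":[0,0,0],"jaw":0.5},{"delta_pos":[0,-1.5,0],"dr":[0,0,0],"jaw":0.5},{"delta_pos":[0,-1.5,0],"dr":[0,0,0],"jaw":0.5},{"delta_pos":[0,-1.5,0],"dr":[0,0,0],"jaw":0.5},{"delta_pos":[0,-1.5,0],"dr":[0,0,0],"jaw":0.5},{"delta_pos":[0,-1.5,0],"dr":[0,0,0],"jaw":0.5},{"delta_pos":[0,-1.2,0],"dr":[0,0,0],"jaw":0.5},{"delta_pos":[0,-0.8,0],"dr":[0,0,0],"jaw":0.5},{"delta_pos":[0,0,0],"dr":[0,0,0],"jaw":0.5}]'
python3 -m creep '[{"delta_pos":[0,-0.4,0],"dr":[0,0,0],"jaw":0.5},{"delta_pos":[0,-0.3,0],"dr":[0,0,0],"jaw":0.5},{"delta_pos":[0,0,0],"dr":[0,0,0],"jaw":0.5},{"delta_pos":[0,0,0],"dr":[0,0,0],"jaw":0.5}]'
```

```text
t: 4.6
tcp_pos: [450.8, -75.9, 106.3]
tool_rot: [0.001, 0.812, 0.584, -0.0]
wrist_force: [-3.0, -1.4, 3.0]
width: 0.097
grasp_force: 40.5
t: 5.0
tcp_pos: [446.6, -74.5, 106.4]
tool_rot: [0.002, 0.812, 0.584, 0.001]
wrist_force: [3.3, -4.3, 1.5]
width: 0.092
grasp_force: 40.3
```

```bash
python3 -m creep '[{"delta_pos":[0,-0.3,0],"dr":[0,0,0],"jaw":0.5},{"delta_pos":[0,-0.3,0],"dr":[0,0,0],"jaw":0.5},{"delta_pos":[0,0,0],"dr":[0,0,0],"jaw":0.5},{"delta_pos":[0,0,0],"dr":[0,0,0],"jaw":0.5}]'
```

```text
t: 5.4
tcp_pos: [445.8, -74.3, 106.5]
tool_rot: [0.007, 0.812, 0.583, 0.005]
wrist_force: [17.1, -8.2, -11.9]
width: 0.1
grasp_force: 39.4
```

The wrist force rose to 19 N horizontally with no further motion, so the tray is at its stop. I'll release, rise and look.

```bash
python3 -m creep '[{"delta_pos":[0,0.6,0],"dr":[0,0,0],"jaw":0.5},{"delta_pos":[0,0,0],"dr":[0,0,0],"jaw":2.6},{"delta_pos":[0,0,0],"dr":[0,0,0],"jaw":2.6},{"delta_pos":[0,0,0],"dr":[0,0,0],"jaw":2.6},{"delta_pos":[0,0,0],"dr":[0,0,0],"jaw":2.6},{"delta_pos":[0,0,-2],"dr":[0,0,0],"jaw":2.6},{"delta_pos":[0,0,-4.5],"dr":[0,0,0],"jaw":7},{"delta_pos":[0,0,-4.5],"dr":[0,0,0],"jaw":7},{"delta_pos":[0,0,-4.5],"dr":[0,0,0],"jaw":7},{"delta_pos":[0,3,-2],"dr":[0,0,0],"jaw":7},{"delta_pos":[0,3,0],"dr":[0,0,0],"jaw":7},{"delta_pos":[0,0,0],"dr":[0,0,0],"jaw":7}]'
python3 - <<'E'
from h import *
import cv2
a=cams.camera("wrist");cv2.imwrite("pics/w2.png",a["color"][:,:,::-1])
t=cams.camera("top");x=t["color"][120:300,190:340,::-1];s=cams.camera("side")["color"][130:310,200:380,::-1]
cv2.imwrite("pics/t2.png",np.hstack([cv2.resize(x,None,fx=2.4,fy=2.4,interpolation=2),cv2.resize(s,None,fx=2.4,fy=2.4,interpolation=2)]))
E
```

```text
t: 6.6
tcp_pos: [504.1, -93.4, 279.9]
tool_rot: [0.001, 0.812, 0.584, 0.001]
wrist_force: [0.2, -0.6, -1.3]
width: 0.823
grasp_force: 0.0
```

View pics/w2.png

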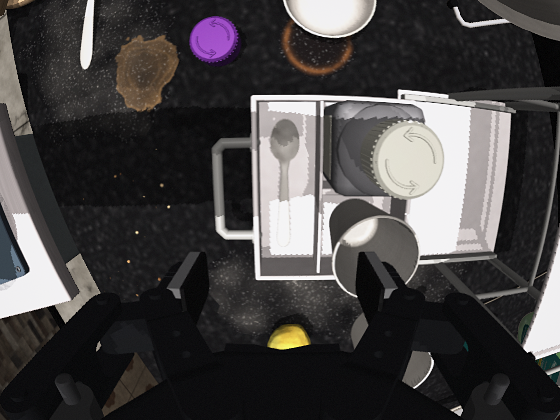

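View pics/t2.png

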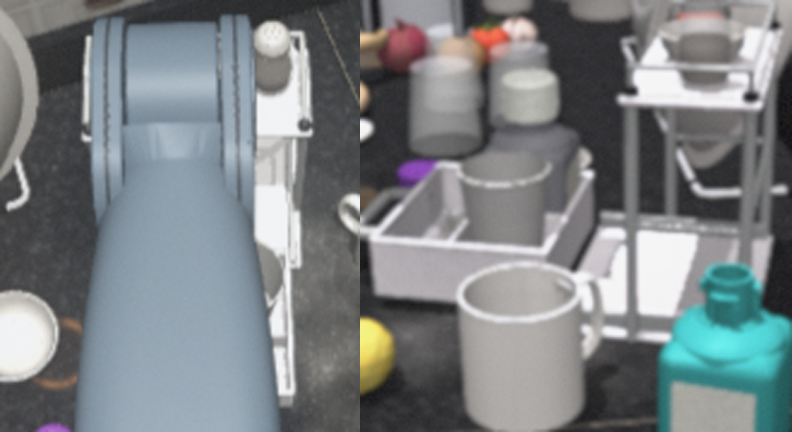

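The wrist view shows the cap's top face centred at about (411,160) and the tumbler at about (375,255), with the tray out. In the side crop the cap top is at (530,78), which is full-image (270.8,162.5).

```bash
python3 - <<'E'
from h import *
a=cams.camera("wrist");s=cams.camera("side");p,R=tool();M=R.as_matrix()
X=fish(a,(412,160),168);Y=onplane(s,(270.8,161.5),168)
L=fish(a,(374,160),168);Q=fish(a,(444,160),168);print("L,R",L.round(1),Q.round(1))
print(X.round(1),Y.round(1),(M.T@(X-p)).round(1),(M.T@(Y-p)).round(1))
h=[fish(a,q,50) for q in((218,143),(222,236))];print(h)
E
```

```text
L,R [565.5 -66.2 168. ] [609.6 -79.2 168. ]
[588.4 -73.1 168. ] [592.1 -76.8 168. ] [ 45.9  77.6 111.2] [ 43.6  82.2 111.2]
[array([458.501731  , -29.64194144,  50.        ]), array([ 428.96509627, -116.74442061,   50.        ])]
```

```bash
python3 -m creep '[{"delta_pos":[1.5,2.6,0],"dr":[0,0,0],"jaw":8.4},{"delta_pos":[1.5,2.7,0],"dr":[0,0,0],"jaw":8.4},{"delta_pos":[1.45,2.7,0],"dr":[0,0,0],"jaw":8.4},{"delta_pos":[0,0,0],"dr":[0,0,0],"jaw":8.4},{"delta_pos":[0,0,2],"dr":[0,0,0],"jaw":8.4},{"delta_pos":[0,0,2],"dr":[0,0,0],"jaw":8.4},{"delta_pos":[0,0,2],"dr":[0,0,0],"jaw":8.4},{"delta_pos":[0,0,0],"dr":[0,0,0],"jaw":8.4}]'
python3 - <<'E'
from h import *
import cv2
a=cams.camera("wrist");cv2.imwrite("pics/w3.png",a["color"][:,:,::-1])
p,R=tool();M=R.as_matrix();print((M.T@(np.array([590,-75.5,201])-p)).round(1),M[:,2])
E
```

```text
t: 7.65
tcp_pos: [588.4, -75.2, 216.5]
tool_rot: [-0.003, 0.812, 0.584, -0.002]
wrist_force: [-0.7, 1.0, 0.2]
width: 0.985
grasp_force: 0.0
[ 0.1  0.7 17.4] [-4.37231853e-03  9.81245542e-04 -9.99989960e-01]
```

View pics/w3.png

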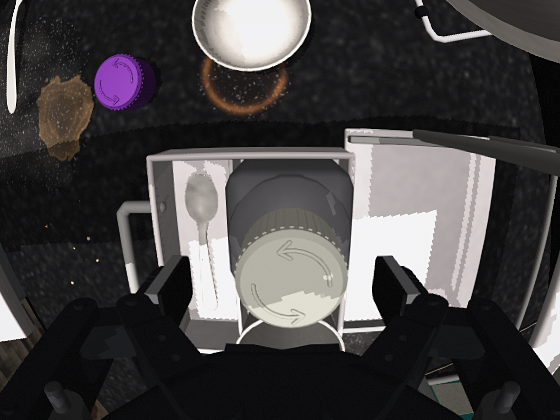

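The cap's top is at about (290,279), between the fingers. I'll descend, close and check the force.

```bash
python3 - <<'E'
from h import *
a=cams.camera("wrist");p,R=tool();M=R.as_matrix()
for q in((290,279),(233,275),(347,275)):
  X=fish(a,q,168);print(X.round(1),(M.T@(X-p)).round(1))
E
python3 -m creep '[{"delta_pos":[0,0.2,0.8],"dr":[0,0,0],"jaw":8.4},{"delta_pos":[0,0,0.8],"dr":[0,0,0],"jaw":8.4},{"delta_pos":[0,0,0],"dr":[0,0,0],"jaw":8.4},{"delta_pos":[0,0,0],"dr":[0,0,0],"jaw":4},{"delta_pos":[0,0,0],"dr":[0,0,0],"jaw":4},{"delta_pos":[0,0,0],"dr":[0,0,0],"jaw":4},{"delta_pos":[0,0,0],"dr":[0,0,0],"jaw":4},{"delta_pos":[0,0,0],"dr":[0,0,0],"jaw":4},{"delta_pos":[0,0,0],"dr":[0,0,0],"jaw":4}]' 60
```

```text
[593.4 -74.1 168. ] [ 2.4  2.5 52.1]
[571.2 -64.9 168. ] [  4.1 -21.5  52.1]
[616.9 -80.4 168. ] [ 4.  26.7 52.1]
t: 8.65
tcp_pos: [593.2, -76.3, 204.4]
tool_rot: [-0.0, 0.812, 0.584, 0.0]
wrist_force: [-2.4, 0.4, 3.3]
width: 0.563
grasp_force: 61.9
```

```bash
python3 -m creep '[{"delta_pos":[0,0,0.3],"dr":[0,0,0],"jaw":4},{"delta_pos":[0,0,0.3],"dr":[0,0,0],"jaw":4},{"delta_pos":[0,0,0.15],"dr":[0,0,0],"jaw":4},{"delta_pos":[0,0,0],"dr":[0,0,0],"jaw":4},{"delta_pos":[0,0,0],"dr":[0,0,0],"jaw":4},{"delta_pos":[0,0,0],"dr":[0,0,0],"jaw":4}]'
```

```text
t: 9.25
tcp_pos: [594.1, -76.6, 198.6]
tool_rot: [0.001, 0.812, 0.584, 0.001]
wrist_force: [-3.3, -0.2, 7.0]
width: 0.562
grasp_force: 62.6
```

```bash
python3 -m creep '[{"delta_pos":[0,0,0.1],"dr":[0,0,0],"jaw":4},{"delta_pos":[0,0,0],"dr":[0,0,0],"jaw":4},{"delta_pos":[0,0,0],"dr":[0,0,0],"jaw":4}]'; python3 -c "
from h import *
for i in range(3):
  cams.camera('side');o=manip.get_obs();print(o['wrist_force'],o['tcp_pos'])"
```

```text
t: 9.55
tcp_pos: [594.3, -76.7, 198.1]
tool_rot: [0.002, 0.812, 0.584, 0.001]
wrist_force: [-2.1, -0.5, 9.1]
width: 0.562
grasp_force: 62.6
[-2.96556848  0.8621558   8.65662955] [594.28055664 -76.68748473 198.08373934]
[-3.56211011  1.11623243  9.23530837] [594.30415721 -76.69258972 198.10901835]
[-2.34905828  0.56613413  8.73124355] [594.29985286 -76.68199111 198.12079978]
```

~9 N: the press is about 6 mm. Twist counter-clockwise, which is −z of the tool: 62° in total.

```bash
python3 -m creep '[{"delta_pos":[0,0,0.05],"dr":[0,0,-5],"jaw":4},{"delta_pos":[0,0,0],"dr":[0,0,-6],"jaw":4},{"delta_pos":[0,0,0],"dr":[0,0,-6],"jaw":4},{"delta_pos":[0,0,0],"dr":[0,0,-6],"jaw":4},{"delta_pos":[0,0,0],"dr":[0,0,-6],"jaw":4},{"delta_pos":[0,0,0],"dr":[0,0,-6],"jaw":4},{"delta_pos":[0,0,0],"dr":[0,0,-6],"jaw":4},{"delta_pos":[0,0,0],"dr":[0,0,-6],"jaw":4},{"delta_pos":[0,0,0],"dr":[0,0,-6],"jaw":4},{"delta_pos":[0,0,0],"dr":[0,0,-6],"jaw":4},{"delta_pos":[0,0,0],"dr":[0,0,-4],"jaw":4},{"delta_pos":[0,0,0],"dr":[0,0,0],"jaw":4}]'
python3 - <<'E'
from h import *
import cv2
a=cams.camera("wrist");cv2.imwrite("pics/w4.png",a["color"][:,:,::-1])
o=manip.get_obs();p,R=tool();M=R.as_matrix();print(p,o["wrist_force"],o["ft_torque"],np.degrees(np.arctan2(M[1,1],M[0,1])))
E
```

```text
t: 10.9
tcp_pos: [595.5, -76.5, 198.2]
tool_rot: [0.004, 0.387, 0.922, 0.001]
wrist_force: [-0.5, 1.9, 9.2]
width: 0.561
grasp_force: 62.8
[595.51251728 -76.52698902 198.21602408] [-1.14494182  1.97813626  8.09666905] [0.21681355 0.1218638  0.03239078] 44.467296281627775
```

View pics/w4.png

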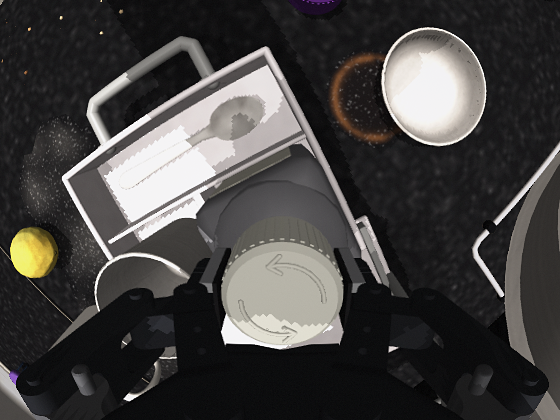

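The arrows sit in the same place relative to the gripper as before the twist, so the cap turned with it (63°). Cautious lift first.

```bash
python3 -m creep '[{"delta_pos":[0,0,-0.5],"dr":[0,0,0],"jaw":4},{"delta_pos":[0,0,-0.5],"dr":[0,0,0],"jaw":4},{"delta_pos":[0,0,-0.5],"dr":[0,0,0],"jaw":4},{"delta_pos":[0,0,0],"dr":[0,0,0],"jaw":4},{"delta_pos":[0,0,0],"dr":[0,0,0],"jaw":4}]'
```

```text
t: 11.45
tcp_pos: [593.2, -76.4, 209.1]
tool_rot: [-0.001, 0.387, 0.922, -0.0]
wrist_force: [0.8, 0.5, -0.3]
width: 0.56
grasp_force: 61.9
```

No resisting force, so the cap is free. Lift the rest.

```bash
python3 -m creep '[{"delta_pos":[0,0,-0.8],"dr":[0,0,0],"jaw":4},{"delta_pos":[0,0,-1],"dr":[0,0,0],"jaw":4},{"delta_pos":[0,0,-1.5],"dr":[0,0,0],"jaw":4},{"delta_pos":[0,0,-1.5],"dr":[0,0,0],"jaw":4},{"delta_pos":[0,0,-1.5],"dr":[0,0,0],"jaw":4},{"delta_pos":[0,0,-1.5],"dr":[0,0,0],"jaw":4},{"delta_pos":[0,0,-1],"dr":[0,0,0],"jaw":4},{"delta_pos":[0,0,-0.5],"dr":[0,0,0],"jaw":4},{"delta_pos":[0,0,0],"dr":[0,0,0],"jaw":4},{"delta_pos":[0,0,0],"dr":[0,0,0],"jaw":4},{"delta_pos":[0,0,0],"dr":[0,0,0],"jaw":4},{"delta_pos":[0,0,0],"dr":[0,0,0],"jaw":4}]'
python3 - <<'E'
from h import *
import cv2
a=cams.camera("wrist")["color"][:,:,::-1];s=cams.camera("side")["color"][90:310,170:390,::-1]
b=cv2.resize(s,(420,420),interpolation=2);a=cv2.resize(a,(370,278));a=cv2.copyMakeBorder(a,0,142,0,0,0)
cv2.imwrite("pics/e5.png",np.hstack([a,b]))
E
```

```text
t: 12.65
tcp_pos: [593.0, -76.3, 301.9]
tool_rot: [-0.001, 0.387, 0.922, -0.0]
wrist_force: [0.8, 0.3, 0.3]
width: 0.565
grasp_force: 61.9
```

View pics/e5.png

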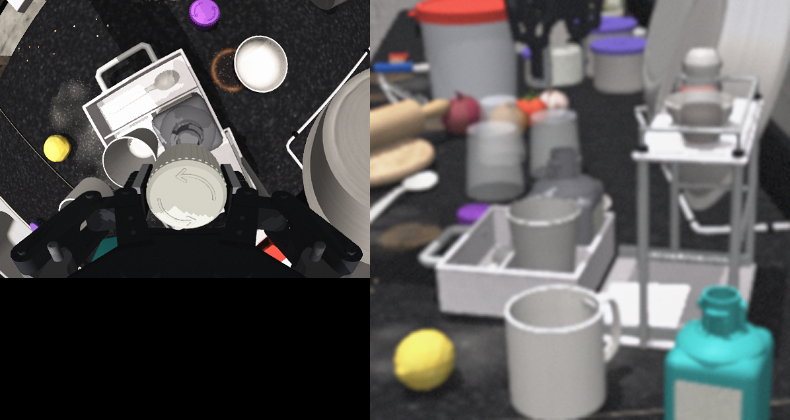

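The wrist view shows the cap held at about (187,195) and the bare bottle neck behind it. In the side view the bottle is upright and uncapped at (562,165), but the gripper isn't visible, so I'll check where it should project.

```bash
python3 - <<'E'
from h import *
import cv2
s=cams.camera("side")
for X in([593,-76,235],[593,-76,153],[593,-76,300]):print(proj(s,X),(s["R"]@np.array(X)+s["t"])[2])
cv2.imwrite("pics/s6.png",s["color"][:,:,::-1])
E
```

```text
[270.00768361 129.38357612] 1011.3637399806692
[271.48735485 168.31827512] 1042.4194325565616
[268.76859696  96.77939748] 986.7464226949007
```

View pics/s6.png

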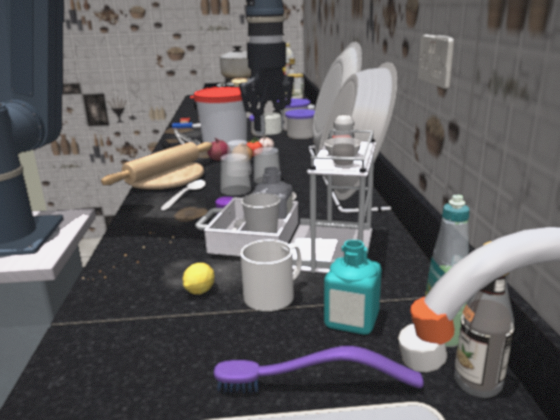

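The gripper is there, at about (268,95), with the pale cap at (271,122) straight above the bottle's mouth at (272,170). The mug, lemon and tumbler are in place, so I'm handing in.

```bash
python3 -c "
from rig import manip
o=manip.get_obs();print(o['t'],o['dq'].round(3),o['grasp_force']);print(manip.finish_job())"
```

```text
12.8 [ 0.003 -0.002  0.005 -0.001 -0.    -0.002] 61.905722175724804
the job is handed in; nothing more can be done
None
```

I handed the job in at 12.8 s, with no verdict returned: the tray is out at its stop, and the cap is pressed, twisted free and held level about 8 cm above the mouth of the upright bottle, with nothing nearby visibly disturbed.

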